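# Lock the filter holder into the shop's coffee machine

## Robot

A 6-joint arm with a two-finger parallel gripper is mounted at the origin on a cart in front of the work surface, level with it; the furniture and walls round the work are solid. World frame = base frame: x ahead of the robot, y to its left, z up, the work surface at z = 0. Lengths are in m, angles in rad, forces in N, time in s.
With the tool pointing down it reaches from about 0.3 to 0.875 m from the base axis. Payload 6.4 kg.
Tool frame: the origin (TCP) lies midway between the tips of the shut fingers; the grasp point (between the pads) lies 19 mm behind it; z points along the fingers, y is the line along which they close (so a half turn about z gives the same grasp; the last joint's range is limited). The gripper opens to 85 mm and grips with 20 to 120 N. Pads are 22 mm wide; open, the fingers measure 114 mm over their backs; the gripper's body (76 mm by 85 mm) begins 54 mm behind the grasp point. The pads swing forward as they close: fully open they stand 13 mm farther back than shut.
Start: joints at [-1.505, 0.181, 1.607, -0, 1.354, -0.206], TCP at [0.154, -0.554, 0.231] pointing down, gripper open.
Joint ranges: [-2.99, 2.99], [-0.89, 2.07], [0.3, 2.58], [-1.14, 4.28], [0, 2.63], [-3.12, 3.12]. Speed limits (rad/s): [2.57, 2.57, 3.01, 3.14, 3.14, 3.14].

## Interface

Orientations are given as a unit quaternion [w, x, y, z].
In Python, from bench import ctrl gives the robot as it stands.
- The arm moves only by the tool send_rows, never from a script. Its argument "motion" is a list of rows, each a list of 7 numbers: the turn, a rotation vector about the tool's x, y, z in degrees, then the shift along the tool's x, y, z in mm, then the closure, from -1 (fully open) to 1 (shut). In form: [[rx, ry, rz, tx, ty, tz, grip], ...]. A call has exactly 10 rows; each row shifts and turns the commanded pose from where the row before left it, along the tool's axes as they then stand; what a row does not reach is not made up. A row lasts 1/10 s, in which the tool goes at most 50 mm and 8.59 degrees, less where a joint would pass 70% of its speed; a pose out of reach is approached as far as the arm can. A call is refused whole if a number of a shift passes 50 or a number of a turn 8.59, either way. A call with a gripper value outside its range is refused whole. The fingers move at their own pace and stop on an object; the grip force is fixed at half the most. Time passes only in rows, so rows that do not move let the fingers close, or fill a call up. It gives the time, the measured TCP pose, the force, the opening and the grip force at its end, in the units of the state.
- ctrl.get_obs(): the state, without advancing time (a new reading comes with each control period).
- ctrl.camera(name): name is "side" or "top" or "wrist"; returns a dict with "color" (420x560x3 uint8, red, green, blue), "z_map" (420x560 float32, m along the optical axis (not along the pixel's ray), 0 where there is no reading), "mtx" (3x3 intrinsics, pixels), "extrinsics" (4x4, takes a point from camera to world coordinates); the wrist camera has in their place "hand_eye" (4x4, takes a point from camera to tool coordinates, whose origin is the TCP and whose axes are the flange's). Camera axes: x right, y down, z forward; pixel columns grow to the right and rows downward; lengths in m; the calibration is good to about 2 mm. The wrist camera is an equidistant fisheye: a pixel r from the principal point sees the ray r / f radians off the axis. A picture is of the moment at which its call begins: read the wrist's pose just before it.
- ctrl.hand_in(): hands the job in; it is judged then, once.
The state is a dict: "time_s": time; "q": joint angles; "dq": joint speeds; "joint_efforts": joint torques, N m; "eef_pos": TCP position; "eef_rot": TCP orientation; "wrist_force": force on the tool from outside, world axes, zero at the start; "torque": the same for the moment, N m; "opening": opening from 0.0 (shut) to 1.0 (fully open); "grasp_force": force on a finger pad.
Only numpy, scipy, OpenCV 4.12 (cv2) and the standard library are available. Lean on these libraries where they do the work, as an engineer would, in place of code of your own. Each camera call takes 0.05 s, during which the arm holds its last target. There are 200 camera calls.

## Task

Lift the filter holder off its tamping stand, offer it up into the coffee machine's group with its handle swung well out to the left, and turn it just far enough to hang by its two lugs. Let go, then push the handle round to the right, without gripping it, until it points straight out from the front of the machine and the holder is locked up tight. Leave the cup on the drip tray, the tamper and the glass standing where they are.

Things in the scene. Friction and masses are not known exactly. Their poses are not given: they have to be found in the camera images.
- filter_holder: Bottomless espresso filter holder, 0.34 kg: steel bowl 63 mm across, 45 mm high, dark wooden handle. Origin on the bowl's axis at its underside, z up, handle along its own -x. A thin neck runs out to 66 mm from the axis, then the grip, 26 mm wide and 24 mm high, to 190 mm; their middle line lies 15 mm above the underside. Friction keeps it where it is left in the group.
- handle_grip (a point): middle of the holder's grip, 127 mm from the bowl's axis, 15 mm above the level of its underside; axes as the holder's. On the stand it lies about 57 mm above the counter and some 80 mm of the grip are free, to be taken across the 26 mm width from above.
- lugs (a point): point on the bowl's axis level with the middle of its two lugs, 38 mm above the underside; the lugs stand out along the holder's +y and -y to 42.5 mm from the axis and are 7 mm thick and 7 to 10 mm wide.
- coffee_machine: Slim steel coffee machine, fixed, 150 mm wide, 315 mm high, upturned cups 53 mm high on top. Origin on its group's axis at counter level; front faces its own -x, its left side (seen from the front) is +y. Drip tray 48 mm high, to 85 mm before the axis. Hood from 235 mm up, to 52 mm before the axis and 57 mm to each side; column from 55 to 160 mm behind the axis. Steam wand at the right.
- group (a point): where the holder's origin sits when locked: on the group's axis, 175 mm above the counter; axes as the machine's. A holder raised straight up with its handle 60 degrees left of straight-out-front meets the sprung rubber gasket with its origin about 1.5 mm below this point, lugs then above the ledges; the gasket yields from about 12 N, by 3 mm at most.
- ring_mouth (a point): centre of the lower edge of the group's bayonet ring, 24 mm above the group point. The ring is 102 mm across with an opening of 67 mm; two gaps in its flange let the lugs pass only when the handle points 60 degrees (give or take 8) to the left of straight-out-front. A holder with its origin 35 mm or more below the group point passes freely under the ring.
- ledges (a point): on the axis, level with the ledges' top end. Turning right (anticlockwise from above) brings the lugs onto them; let go from 42 degrees left on, the holder hangs, 1 to 3 mm low and sagging a little (38 is a good place). They climb 2 mm up to 10 degrees left, squeezing the gasket, then run level to a stop 4 degrees past straight. Pushing 160 mm from the axis takes up to about 12 N.
- espresso_cup: small white cup, 58 mm across and 52 mm high, standing loose on the drip tray about under the group, its rim 100 mm above the counter. Origin at the centre of its underside.
- tamper: loose dark steel tamper standing on the counter, 51 mm across and 81 mm high. Origin at the centre of its underside.
- glass_1: loose drinking glass on the counter, 62 mm across and 83 mm high. Origin at the centre of its underside.
- tamping_stand: fixed stand: wooden base 150 x 92 mm, round black rubber seat 42 mm high (low rim to 48 mm) for the bowl, and a steel fork under the holder's neck 52 mm from the bowl's axis, prongs to 65 mm high. Origin under the bowl's axis at counter level, fork and handle toward its -x. Lift the holder straight up 25 mm or more to clear it.
Mind the look-alikes: they are no part of the job. Leave any pink look-alike of the espresso_cup alone.

How it is judged:
By the outcome, as a careful person would: the job done as asked, in the order asked, and still so for the second after the job is handed in, with the robot touching nothing.
It also fails if it takes over 70 s, if anything falls off the work surface, if the arm or the gripper's body presses on something with over 40 N, if the wrist force passes 120 N, or if a joint passes its speed limit or range.

## Working session

There is one attempt and no reset: what is moved stays moved. The work goes in short steps, Python scripts to look and compute and a tool call to move; the robot and the scene stay as the last step left them, time stands still between calls to the robot, and variables do not carry over. Pictures are saved under pics/ and viewed, at most 11 in all, crops included, and the job is handed in when it is done.

Besides the shell and the picture viewer there is one more tool, called as name(argument=value, ...), one argument or row to a line, values as JSON. send_rows: Moves the arm, as the interface text tells. Its arguments: {"type":"object","properties":{"motion":{"type":"array","items":{"type":"array","items":{"type":"number"}}}},"required":["motion"]}

```bash
ls; mkdir -p pics; python3 - <<'E'
from bench import ctrl
import cv2,numpy as np
o=ctrl.get_obs();print({k:np.round(v,3).tolist() if not isinstance(v,float) else v for k,v in o.items()})
for n in("top","side"):
    c=ctrl.camera(n);np.savez(f"pics/{n}.npz",**c);cv2.imwrite(f"pics/{n}.png",c["color"][...,::-1]);print(n,c["mtx"].round(1).tolist(),c["extrinsics"].round(3).tolist())
E
```

```text
pics
{'time_s': 0.0, 'q': [-1.505, 0.182, 1.608, 0.0, 1.354, -0.206], 'dq': [0.0, -0.0, 0.001, -0.001, -0.002, -0.002], 'joint_efforts': [0.002, -44.487, -35.133, -0.0, 0.009, -0.0], 'eef_pos': [0.154, -0.553, 0.23], 'eef_rot': [-0.001, 0.991, 0.136, 0.0], 'wrist_force': [0.4, 0.057, -0.067], 'torque': [0.013, -0.056, 0.047], 'grasp_force': 0.0, 'opening': 1.0018835970743685}
top [[434.9, 0.0, 279.2], [0.0, 434.9, 210.4], [0.0, 0.0, 1.0]] [[-0.017, -0.994, 0.112, 0.369], [-1.0, 0.017, -0.002, -0.106], [0.0, -0.112, -0.994, 1.241], [0.0, 0.0, 0.0, 1.0]]
side [[384.6, 0.0, 279.0], [0.0, 384.6, 206.3], [0.0, 0.0, 1.0]] [[0.904, -0.183, 0.387, 0.067], [-0.428, -0.371, 0.824, -1.032], [-0.007, -0.91, -0.413, 0.627], [0.0, 0.0, 0.0, 1.0]]
```

View pics/top.png

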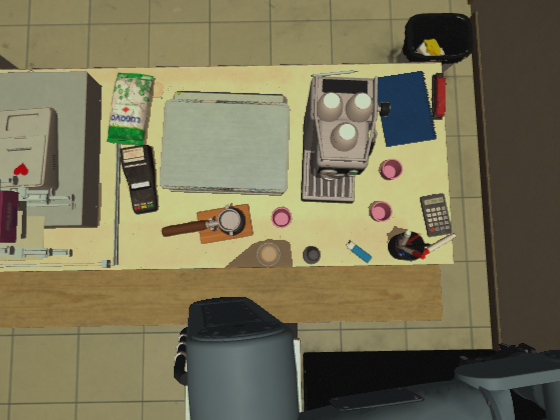

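View pics/side.png

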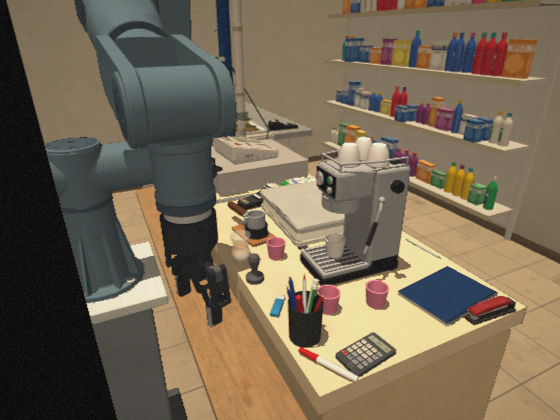

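The top view shows the holder's bowl at about (231,220) with its handle left to (165,232). The machine is at about (335,140) with its front down. Glass is at (268,254), tamper at (312,254). The side view shows the white cup on the tray at (336,245).

```bash
cat > h.py <<'E'
import numpy as np,cv2
def pts(c):
    K=c["mtx"];z=c["z_map"];v,u=np.mgrid[:420,:560]
    P=np.stack([(u-K[0,2])/K[0,0]*z,(v-K[1,2])/K[1,1]*z,z],-1)
    T=c["extrinsics"];return P@T[:3,:3].T+T[:3,3]
E
python3 - <<'E'
from h import *
c=np.load("pics/top.npz");P=pts(c)
im=c["color"][...,::-1]
a=cv2.resize(im[195:275,155:335],None,fx=4.4,fy=4.4,interpolation=cv2.INTER_CUBIC)
cv2.imwrite("pics/c1.png",a)
b=cv2.resize(im[65:210,295:390],None,fx=4.1,fy=4.1,interpolation=cv2.INTER_CUBIC)
cv2.imwrite("pics/c2.png",b)
def reg(u0,u1,v0,v1,zl,zh,n):
    p=P[v0:v1,u0:u1].reshape(-1,3);p=p[(p[:,2]>zl)&(p[:,2]<zh)]
    r=cv2.minAreaRect((p[:,:2]*1000).astype(np.float32))
    print(n,len(p),p.mean(0).round(4),np.round(r[0],1),np.round(r[1],1),round(r[2],1),p[:,2].min().round(3),np.median(p[:,2]).round(3),p[:,2].max().round(3))
reg(160,200,215,245,.05,.09,"grip")
reg(205,250,200,240,.08,.10,"bowlrim")
reg(205,250,200,240,.003,.03,"standbase")
reg(250,290,235,272,.07,.095,"glass")
reg(298,326,240,268,.06,.095,"tamper")
reg(295,390,65,210,.305,.335,"hoodtop")
reg(295,390,65,210,.02,.06,"tray")
reg(295,390,65,210,.20,.30,"mid")
reg(295,390,65,210,.355,.39,"cups")
E
```

```text
grip 374 [0.4562 0.1589 0.065 ] [457.  159.4] [ 27.3 104. ] 9.4 0.051 0.066 0.073
bowlrim 165 [0.4762 0.0259 0.0856] [476.4  26. ] [61.1 62. ] 53.5 0.08 0.086 0.093
standbase 744 [0.475  0.041  0.0116] [485.4  40.7] [127.2 112.8] 89.6 0.003 0.012 0.03
glass 133 [ 0.3843 -0.0765  0.0779] [384.2 -78.2] [61.1 58.3] 88.9 0.07 0.078 0.088
tamper 113 [ 0.3807 -0.1973  0.0766] [ 380.8 -198.7] [30.  29.4] 89.5 0.063 0.078 0.084
hoodtop 3219 [ 0.6705 -0.2505  0.3163] [ 668.1 -252.8] [149.  207.6] 86.5 0.305 0.315 0.335
tray 1852 [ 0.578  -0.2477  0.0444] [ 629.6 -297.6] [270.5 227.7] 80.5 0.02 0.046 0.06
mid 776 [ 0.6354 -0.2513  0.2673] [ 648.8 -252.9] [189.3 194.8] 76.3 0.201 0.276 0.3
cups 1083 [ 0.6703 -0.2511  0.3645] [ 661.5 -251.4] [108.3 111. ] 85.9 0.355 0.366 0.373
```

View pics/c1.png

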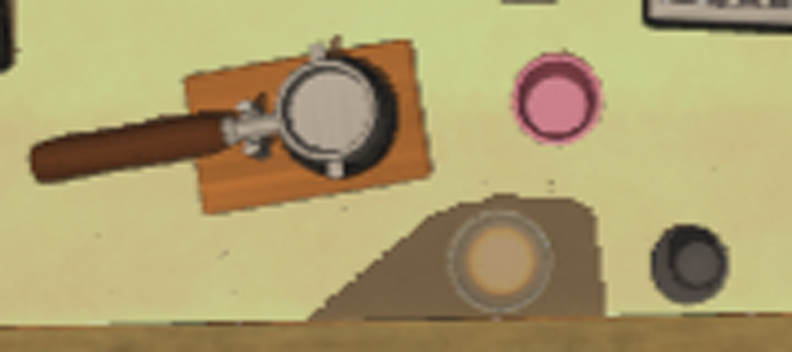

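View pics/c2.png

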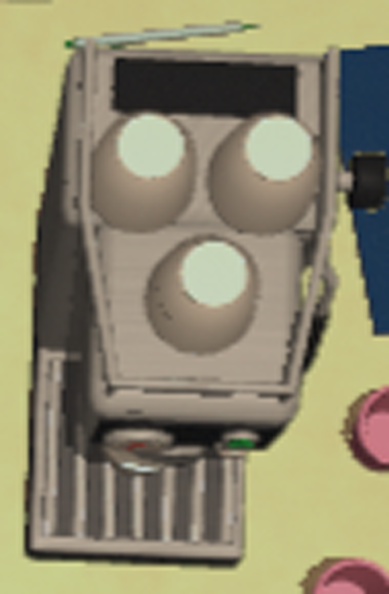

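Crop 1: bowl centre (330,110), lugs (320,50) and (337,170), and the handle runs left at about 9°. Crop 2: machine yaw is about -3° and the tray's front edge runs (28,553)–(240,560). I'll go over the handle.

send_rows(
  motion=[
    [0, 0, -8.34, 0, 0, 0, -1],
    [0, 0, -8.34, 0, 0, 0, -1],
    [0, 0, -8.34, 0, 0, 0, -1],
    [0, 0, -8.34, 0, 0, 0, -1],
    [0, 0, -8.34, 0, 0, 0, -1],
    [0, 0, -8.34, 0, 0, 0, -1],
    [0, 0, -8.34, 0, 0, 0, -1],
    [0, 0, -8.34, 0, 0, 0, -1],
    [0, 0, -8.34, 0, 0, 0, -1],
    [0, 0, -8.34, 0, 0, 0, -1],
  ],
)

```text
time_s: 1.1
eef_pos: [0.1544, -0.5535, 0.2307]
eef_rot: [-0.0, 0.647, 0.762, 0.0]
wrist_force: [-0.9, -0.6, -0.2]
opening: 0.999
grasp_force: 0.0
```

send_rows(
  motion=[
    [0, 0, 0, 32, 20, 0, -1],
    [0, 0, 0, 32, 20, 0, -1],
    [0, 0, 0, 32, 20, 0, -1],
    [0, 0, 0, 32, 20, 0, -1],
    [0, 0, 0, 32, 20, 0, -1],
    [0, 0, 0, 32, 20, 0, -1],
    [0, 0, 0, 32, 20, 0, -1],
    [0, 0, 0, 32, 20, 0, -1],
    [0, 0, 0, 32, 20, 0, -1],
    [0, 0, 0, 32, 20, 0, -1],
  ],
)

```text
time_s: 2.1
eef_pos: [0.3022, -0.205, 0.2311]
eef_rot: [-0.0, 0.65, 0.76, 0.0]
wrist_force: [0.9, -0.1, -0.0]
opening: 0.997
grasp_force: 0.0
```

send_rows(
  motion=[
    [0, 0, 0, 32, 20, 0, -1],
    [0, 0, 0, 32, 20, 0, -1],
    [0, 0, 0, 32, 20, 0, -1],
    [0, 0, 0, 32, 20, 0, -1],
    [0, 0, 0, 32, 20, 0, -1],
    [0, 0, 0, 32, 20, 0, -1],
    [0, 0, 0, 32, 20, 0, -1],
    [0, 0, 0, 32, 20, 0, -1],
    [0, 0, 0, 15, 10, 0, -1],
    [0, 0, 0, 0, 0, 0, -1],
  ],
)

```text
time_s: 3.1
eef_pos: [0.4278, 0.0895, 0.2309]
eef_rot: [-0.0, 0.648, 0.761, -0.0]
wrist_force: [-0.7, -0.3, 0.7]
opening: 0.996
grasp_force: 0.0
```

```bash
cat >> h.py <<'E'
from scipy.spatial.transform import Rotation as R
def pose(o):
    T=np.eye(4);T[:3,:3]=R.from_quat(np.roll(o["eef_rot"],-1)).as_matrix();T[:3,3]=o["eef_pos"];return T
def wpts(c,T):   # wrist fisheye -> world
    K=c["mtx"];z=c["z_map"];v,u=np.mgrid[:420,:560]
    a=(u-K[0,2])/K[0,0];b=(v-K[1,2])/K[1,1];r=np.hypot(a,b)+1e-9;k=np.tan(np.minimum(r,1.55))/r
    P=np.stack([a*k*z,b*k*z,z],-1);M=T@c["hand_eye"];return P@M[:3,:3].T+M[:3,3]
def st(o):print(round(o["time_s"],2),np.round(o["eef_pos"],4),"yaw %.2f"%np.degrees(np.arctan2(*pose(o)[1::-1,0])),"tilt",pose(o)[:2,2].round(4),"F",np.round(o["wrist_force"],1),"q",np.round(o["q"],2),"op %.3f gf %.1f"%(o["opening"],o["grasp_force"]))
E
python3 - <<'E'
from bench import ctrl
from h import *
o=ctrl.get_obs();st(o);T=pose(o);c=ctrl.camera("wrist");np.savez("pics/w1.npz",T=T,**c)
cv2.imwrite("pics/w1.png",c["color"][...,::-1]);print(c["mtx"].round(1).tolist(),c["hand_eye"].round(3).tolist())
P=wpts(c,T);p=P[(c["z_map"]>0)]
for n,(x0,x1,y0,y1,zl,zh) in dict(grip=(.40,.52,.10,.24,.05,.085),rim=(.42,.53,-.02,.08,.08,.1)).items():
    s=p[(p[:,0]>x0)&(p[:,0]<x1)&(p[:,1]>y0)&(p[:,1]<y1)&(p[:,2]>zl)&(p[:,2]<zh)]
    print(n,len(s)); 
    if len(s): print(s.mean(0).round(4),cv2.minAreaRect((s[:,:2]*1000).astype(np.float32)),np.percentile(s[:,2],[5,50,95]).round(4))
E
```

```text
3.1 [0.4278 0.0895 0.2309] yaw 99.17 tilt [-0.0009  0.0005] F [-0.7 -0.3  0.7] q [-0.07 -0.14  1.94  0.    1.35 -0.23] op 0.996 gf 0.0
[[325.2, 0.0, 276.4], [0.0, 325.2, 208.7], [0.0, 0.0, 1.0]] [[0.0, -0.954, -0.3, 0.075], [1.0, 0.0, -0.0, -0.0], [0.001, -0.3, 0.954, -0.143], [0.0, 0.0, 0.0, 1.0]]
grip 3104
[0.4578 0.1558 0.0655] ((459.10382080078125, 155.24636840820312), (27.8968448638916, 113.42179870605469), 8.760149002075195) [0.0587 0.0663 0.0693]
rim 1253
[0.4775 0.0272 0.0857] ((478.5609130859375, 25.878042221069336), (61.992698669433594, 63.91392135620117), 55.314453125) [0.081  0.0864 0.0889]
```

View pics/w1.png

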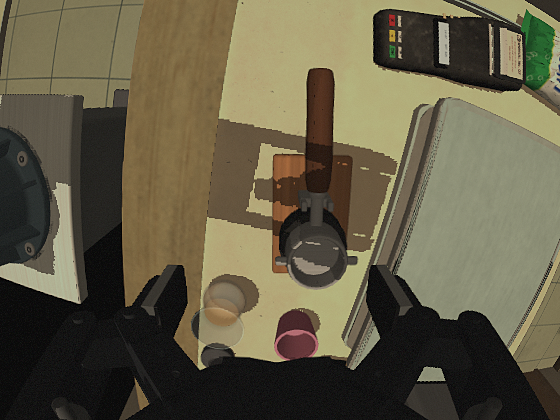

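The wrist view shows the holder on its stand (bowl (317,255), handle up to (320,70)). Its depth agrees with the top camera: bowl (0.478, 0.026), handle yaw 98.7°. I'll grasp.

send_rows(
  motion=[
    [0, 0, 0.45, 14, 10, 0, -1],
    [0, 0, 0, 14, 10, 0, -1],
    [0, 0, 0, 14, 10, 0, -1],
    [0, 0, 0, 14, 10, 0, -1],
    [0, 0, 0, 0, 0, 20, -1],
    [0, 0, 0, 0, 0, 25, -1],
    [0, 0, 0, 0, 0, 25, -1],
    [0, 0, 0, 0, 0, 25, -1],
    [0, 0, 0, 0, 0, 25, -1],
    [0, 0, 0, 0, 0, 25, -1],
  ],
)

```text
time_s: 4.15
eef_pos: [0.4585, 0.1475, 0.0854]
eef_rot: [0.0, 0.653, 0.757, -0.0]
wrist_force: [-0.7, -0.1, -0.1]
opening: 1.0
grasp_force: 0.0
```

send_rows(
  motion=[
    [0, 0, 0, 0, 0, 25, -1],
    [0, 0, 0, 0, 0, 15, -1],
    [0, 0, 0, 0, 0, 10, -1],
    [0, 0, 0, 0, 0, 0, -1],
    [0, 0, 0, 0, 0, 0, 1],
    [0, 0, 0, 0, 0, 0, 1],
    [0, 0, 0, 0, 0, 0, 1],
    [0, 0, 0, 0, 0, 0, 1],
    [0, 0, 0, 0, 0, 0, 1],
    [0, 0, 0, 0, 0, 0, 1],
  ],
)

```text
time_s: 5.15
eef_pos: [0.4592, 0.149, 0.0368]
eef_rot: [0.0, 0.653, 0.758, 0.0]
wrist_force: [-0.7, 0.2, 4.3]
opening: 0.293
grasp_force: 63.4
```

```bash
python3 - <<'E'
from bench import ctrl
from h import *
o=ctrl.get_obs();st(o)
E
```

```text
5.15 [0.4592 0.149  0.0368] yaw 98.54 tilt [ 0.0008 -0.    ] F [-0.7  0.2  4.3] q [ 0.07  0.26  1.97 -0.    0.91 -0.08] op 0.293 gf 63.4
```

send_rows(
  motion=[
    [0, 0, 0, 0, 0, -3, 1],
    [0, 0, 0, 0, 0, -5, 1],
    [0, 0, 0, 0, 0, -9, 1],
    [0, 0, 0, 0, 0, -12, 1],
    [0, 0, 0, 0, 0, -12, 1],
    [0, 0, 0, 0, 0, -12, 1],
    [0, 0, 0, 0, 0, -12, 1],
    [0, 0, 0, 0, 0, -10, 1],
    [0, 0, 0, 0, 0, -6, 1],
    [0, 0, 0, 0, 0, -2, 1],
  ],
)

```text
time_s: 6.15
eef_pos: [0.4593, 0.149, 0.1202]
eef_rot: [0.0, 0.653, 0.758, 0.0]
wrist_force: [0.5, -0.2, -3.4]
opening: 0.29
grasp_force: 62.5
```

```bash
cat >> h.py <<'E'
from scipy.optimize import least_squares
def circ(p,r,x0):
    f=least_squares(lambda c:np.hypot(p[:,0]-c[0],p[:,1]-c[1])-r,x0,loss="soft_l1",f_scale=.001);return f.x,np.sqrt(np.median(f.fun**2))
E
python3 - <<'E'
from bench import ctrl
from h import *
o=ctrl.get_obs();st(o);T=pose(o);c=ctrl.camera("wrist");P=wpts(c,T);p=P[c["z_map"]>0]
s=p[(abs(p[:,0]-.478)<.06)&(abs(p[:,1]-.026)<.06)&(p[:,2]>.14)&(p[:,2]<.2)];print(len(s),cv2.minAreaRect((s[:,:2]*1000).astype(np.float32)),np.percentile(s[:,2],[5,50,95]))
A=np.c_[s[:,:2]-s[:,:2].mean(0),np.ones(len(s))];print("plane",np.linalg.lstsq(A,s[:,2],rcond=None)[0].round(3))
cv2.imwrite("pics/w2.png",c["color"][...,::-1])
c=np.load("pics/side.npz");P=pts(c);z=c["z_map"]
for zl,zh in((.2,.21),(.21,.22),(.22,.23)):
    m=(abs(P[...,0]-.614)<.065)&(abs(P[...,1]+.25)<.06)&(P[...,2]>zl)&(P[...,2]<zh)&(z>0);q=P[m];v,u=np.where(m)
    print(zl,len(q),u.min(),u.max(),v.min(),v.max(),circ(q[:,:2],.051,[.614,-.25]) if len(q)>5 else 0)
b=cv2.resize(c["color"][170:290,290:410][...,::-1],None,fx=5,fy=5,interpolation=cv2.INTER_CUBIC);cv2.imwrite("pics/c3.png",b)
E
```

```text
6.15 [0.4593 0.149  0.1202] yaw 98.52 tilt [0.0014 0.0001] F [ 0.5 -0.2 -3.4] q [ 0.07  0.11  1.93  0.    1.1  -0.08] op 0.290 gf 62.5Traceback (most recent call last):
  File "<stdin>", line 4, in <module>
    return _quantile_unchecked(
        a, q, axis, out, overwrite_input, method, keepdims, weights)
    return _ureduce(a,
                    func=_quantile_ureduce_func,
    ...<5 lines>...
                    overwrite_input=overwrite_input,
                    method=method)
    r = func(a, **kwargs)
    result = _quantile(arr,
                       quantiles=q,
    ...<2 lines>...
                       out=out,
                       weights=wgt)
    slices_having_nans = np.isnan(arr[-1, ...])
                                  ~~~^^^^^^^^^
IndexError: index -1 is out of bounds for axis 0 with size 0
```

```bash
python3 - <<'E'
from bench import ctrl
from h import *
for n,sn in(("top","t2"),("side","s2")):
    c=ctrl.camera(n);np.savez(f"pics/{sn}.npz",**c);P=pts(c);p=P[c["z_map"]>0]
    s=p[(abs(p[:,0]-.478)<.045)&(abs(p[:,1]-.026)<.045)&(p[:,2]>.1)&(p[:,2]<.2)];print(n,len(s))
    if len(s)>20:
        print(cv2.minAreaRect((s[:,:2]*1000).astype(np.float32)),np.percentile(s[:,2],[5,50,95]))
        A=np.c_[s[:,:2]-s[:,:2].mean(0),np.ones(len(s))];print("plane",np.linalg.lstsq(A,s[:,2],rcond=None)[0].round(3))
c=np.load("pics/side.npz");P=pts(c);z=c["z_map"]
for zl,zh in((.2,.21),(.21,.22),(.22,.23)):
    m=(abs(P[...,0]-.614)<.065)&(abs(P[...,1]+.25)<.06)&(P[...,2]>zl)&(P[...,2]<zh)&(z>0);q=P[m];v,u=np.where(m)
    print(zl,len(q)); 
    if len(q)>5: print(u.min(),u.max(),v.min(),v.max(),circ(q[:,:2],.051,[.614,-.25]))
a=cv2.resize(c["color"][170:290,300:400][...,::-1],None,fx=4,fy=4,interpolation=cv2.INTER_CUBIC)
c=np.load("pics/s2.npz");b=cv2.resize(c["color"][150:270,200:300][...,::-1],None,fx=4,fy=4,interpolation=cv2.INTER_CUBIC);cv2.imwrite("pics/c3.png",np.hstack([a,b]))
E
```

```text
top 588
((475.5912780761719, 28.44340705871582), (66.7529525756836, 66.46868133544922), 55.063629150390625) [0.14060234 0.14644145 0.17089228]
plane [ 0.018 -0.039  0.153]
side 361
((476.6893615722656, 25.44692611694336), (69.07688903808594, 61.498016357421875), 50.045326232910156) [0.13048405 0.15605427 0.16960369]
plane [0.06  0.227 0.153]
0.2 153
321 369 202 213 (array([ 0.6167103 , -0.24888379]), np.float64(0.0012314722782869741))
0.21 181
321 370 198 210 (array([ 0.61712562, -0.24939267]), np.float64(0.001809043148696253))
0.22 159
321 370 196 206 (array([ 0.61661547, -0.24898804]), np.float64(0.0014008753796375048))
```

View pics/c3.png

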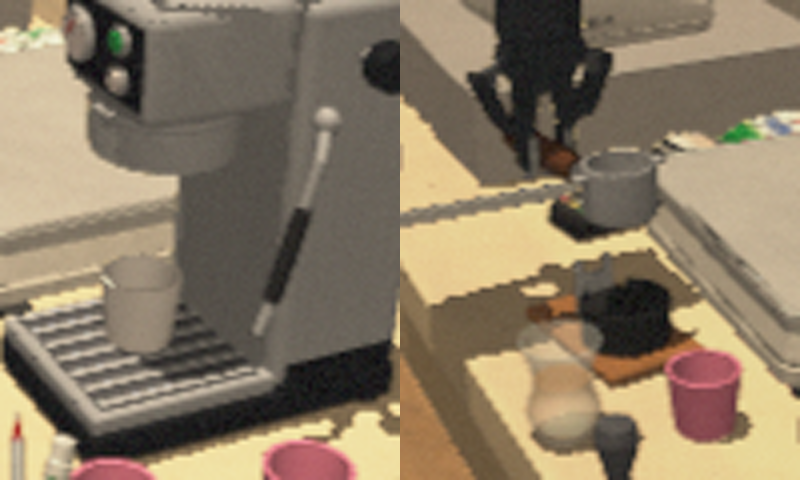

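Left half: ring at rows 100–170, white cup on the tray at (142,305). Right half: the lifted bowl at (620,190) hangs level, clear of the stand. Now I'll turn the handle to 60° left and move in front of the group.

send_rows(
  motion=[
    [0, 0, -1.83, -10, 0, 0, 1],
    [0, 0, -1.83, -10, 0, 0, 1],
    [0, 0, -1.83, -10, 0, 0, 1],
    [0, 0, -1.83, -10, 0, 0, 1],
    [0, 0, -1.83, -10, 0, 0, 1],
    [0, 0, -1.83, -10, 0, 0, 1],
    [0, 0, -1.83, -10, 0, 0, 1],
    [0, 0, -1.83, -10, 0, 0, 1],
    [0, 0, -1.83, -10, 0, 0, 1],
    [0, 0, -1.83, -10, 0, 0, 1],
  ],
)

```text
time_s: 7.3
eef_pos: [0.4869, 0.0533, 0.1184]
eef_rot: [-0.001, 0.523, 0.852, -0.0]
wrist_force: [0.6, 0.8, -4.2]
opening: 0.293
grasp_force: 62.4
```

```bash
cat >> h.py <<'E'
def to(o,x,y,z,yaw=None):
    T=pose(o);d=T[:3,:3].T@(np.array([x,y,z])-T[:3,3])*1000;print("tool delta mm",d.round(1),"rz",0 if yaw is None else -(yaw-np.degrees(np.arctan2(T[1,0],T[0,0]))).round(2))
E
python3 - <<'E'
from bench import ctrl
from h import *
o=ctrl.get_obs();st(o);to(o,.4306,-.1314,.120,116.8)
E
```

```text
7.3 [0.4869 0.0533 0.1184] yaw 116.89 tilt [-0.0021  0.0002] F [ 0.6  0.8 -4.2] q [-0.13  0.13  1.91 -0.    1.1  -0.6 ] op 0.293 gf 62.4
tool delta mm [-139.2 -133.7   -1.5] rz 0.09
```

send_rows(
  motion=[
    [0, 0, 0, -14, -14, 0, 1],
    [0, 0, 0, -14, -14, 0, 1],
    [0, 0, 0, -14, -14, 0, 1],
    [0, 0, 0, -14, -14, 0, 1],
    [0, 0, 0, -14, -14, 0, 1],
    [0, 0, 0, -14, -14, -1, 1],
    [0, 0, 0, -14, -14, 0, 1],
    [0, 0, 0, -14, -14, 0, 1],
    [0, 0, 0, -14, -14, 0, 1],
    [0, 0, 0, -13, -8, 0, 1],
  ],
)

```text
time_s: 8.3
eef_pos: [0.4293, -0.1314, 0.1194]
eef_rot: [-0.001, 0.524, 0.852, -0.0]
wrist_force: [0.7, -0.4, -4.0]
opening: 0.291
grasp_force: 62.5
```

send_rows(
  motion=[
    [0, 0, 0, 0, 0, 0, 1],
    [0, 0, 0, 0, 0, 0, 1],
    [0, 0, 0, 0, 0, 0, 1],
    [0, 0, 0, 0, 0, 0, 1],
    [0, 0, 0, 0, 0, 0, 1],
    [0, 0, 0, 0, 0, 0, 1],
    [0, 0, 0, 0, 0, 0, 1],
    [0, 0, 0, 0, 0, 0, 1],
    [0, 0, 0, 0, 0, 0, 1],
    [0, 0, 0, 0, 0, 0, 1],
  ],
)

```text
time_s: 9.3
eef_pos: [0.4307, -0.1309, 0.1203]
eef_rot: [0.0, 0.524, 0.852, 0.0]
wrist_force: [-0.3, 0.5, -3.3]
opening: 0.295
grasp_force: 62.4
```

```bash
python3 - <<'E'
from bench import ctrl
from h import *
o=ctrl.get_obs();st(o);d=pose(o)[:2,0];b=o["eef_pos"][:2]-.125*d;print("pred bowl",b)
for n in("side","top"):
    c=ctrl.camera(n);np.savez(f"pics/{n}3.npz",**c);P=pts(c);p=P[c["z_map"]>0]
    s=p[(np.hypot(*(p[:,:2]-b).T)<.05)&(p[:,2]>.1)&(p[:,2]<.19)];print(n,len(s),np.percentile(s[:,2],[1,50,99]))
    if n=="side":
        for zl,zh in((.125,.135),(.135,.145),(.145,.155)):
            q=s[(s[:,2]>zl)&(s[:,2]<zh)];print(zl,len(q),circ(q[:,:2],.0315,b))
    else:
        q=s[s[:,2]>.16];print(len(q),cv2.minAreaRect((q[:,:2]*1000).astype(np.float32)),q[:,2].mean())
        q=s[s[:,2]<.155];print(len(q),q.mean(0))
# handle angle from top
    h=p[(p[:,2]>.13)&(p[:,2]<.17)]-np.r_[b,0];t=h[:,:2]@d;w=h[:,:2]@np.array([-d[1],d[0]]);m=(t>.06)&(t<.2)&(abs(w)<.02);print("handle",m.sum(),np.polyfit(t[m],w[m],1))
    cv2.imwrite(f"pics/{n}3.png",c["color"][...,::-1])
# machine via top: hood points
c=np.load("pics/top.npz");P=pts(c);p=P[c["z_map"]>0]
s=p[(abs(p[:,0]-.66)<.13)&(abs(p[:,1]+.25)<.1)&(p[:,2]>.309)&(p[:,2]<.322)]
print(cv2.minAreaRect((s[:,:2]*1000).astype(np.float32)))
# ring/hood sides via side: hood right wall plane
c=np.load("pics/side.npz");P=pts(c);p=P[c["z_map"]>0]
s=p[(p[:,0]>.58)&(p[:,0]<.68)&(p[:,1]<-.28)&(p[:,1]>-.35)&(p[:,2]>.245)&(p[:,2]<.30)];print("hood R wall",len(s),np.polyfit(s[:,0],s[:,1],1), np.percentile(s[:,0],[1,99]))
s=p[(p[:,0]>.685)&(p[:,0]<.76)&(p[:,1]<-.28)&(p[:,1]>-.36)&(p[:,2]>.08)&(p[:,2]<.30)];print("column R wall",len(s),np.polyfit(s[:,0],s[:,1],1),np.percentile(s[:,1],[5,50,95]))
E
```

```text
9.3 [ 0.4307 -0.1309  0.1203] yaw 116.82 tilt [0. 0.] F [-0.3  0.5 -3.3] q [-0.56  0.04  2.01  0.    1.09 -1.03] op 0.295 gf 62.4
pred bowl [ 0.48706718 -0.24246596]
side 566 [0.12714887 0.1553147  0.17163745]
0.125 61 (array([ 0.48700655, -0.23976679]), np.float64(0.000762957190633469))
0.135 93 (array([ 0.48626773, -0.23987991]), np.float64(0.0012417382968613055))
0.145 126 (array([ 0.48532351, -0.24138342]), np.float64(0.0025501446474296093))
handle 319 [0.01138648 0.00443565]
top 500 [0.14041334 0.14690107 0.17296953]
176 ((485.85791015625, -242.18943786621094), (62.803001403808594, 61.455108642578125), 72.02793884277344) 0.1679080996814539
308 [ 0.48804594 -0.24353051  0.14487601]
handle 106 [-0.2535765   0.04816282]
((669.6807861328125, -250.21963500976562), (138.7400665283203, 203.99375915527344), 86.75624084472656)
hood R wall 777 [-0.18712643 -0.19087911] [0.58118557 0.67892508]
column R wall 1597 [-0.01569599 -0.31937277] [-0.33401272 -0.32985528 -0.32696851]
```

View pics/side3.png

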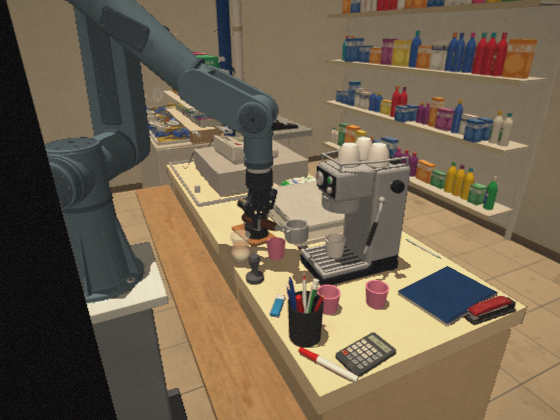

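The bowl is level in front of the group (side view: bowl (297,232), ring (345,205)). Bowl-to-axis offset in the same camera is about (+130, -9) mm.

send_rows(
  motion=[
    [0, 0, 0, -4, 7, 0, 1],
    [0, 0, 0, -7, 12, 0, 1],
    [0, 0, 0, -7, 12, 0, 1],
    [0, 0, 0, -8, 13, 0, 1],
    [0, 0, 0, -8, 13, 0, 1],
    [0, 0, 0, -8, 13, 0, 1],
    [0, 0, 0, -8, 13, 0, 1],
    [0, 0, 0, -7, 12, 0, 1],
    [0, 0, 0, -6, 10, 0, 1],
    [0, 0, 0, -3, 7, 0, 1],
  ],
)

```text
time_s: 10.4
eef_pos: [0.5615, -0.1394, 0.1201]
eef_rot: [0.0, 0.524, 0.852, 0.0]
wrist_force: [-1.2, -0.6, -4.2]
opening: 0.291
grasp_force: 62.5
```

send_rows(
  motion=[
    [0, 0, 0, -0.4, 0, 0, 1],
    [0, 0, 0, 0, 0, 0, 1],
    [0, 0, 0, 0, 0, 0, 1],
    [0, 0, 0, 0, 0, -4, 1],
    [0, 0, 0, 0, 0, -4, 1],
    [0, 0, 0, 0, 0, -2, 1],
    [0, 0, 0, 0, 0, 0, 1],
    [0, 0, 0, 0, 0, 0, 1],
    [0, 0, 0, 0, 0, 0, 1],
    [0, 0, 0, 0, 0, 0, 1],
  ],
)

```text
time_s: 11.4
eef_pos: [0.5605, -0.1396, 0.1301]
eef_rot: [-0.0, 0.524, 0.852, -0.0]
wrist_force: [-0.2, 0.2, -4.4]
opening: 0.29
grasp_force: 62.4
```

```bash
python3 - <<'E'
from bench import ctrl
from h import *
o=ctrl.get_obs();st(o);d=pose(o)[:2,0];b=o["eef_pos"][:2]-.125*d;print("pred bowl",b)
c=ctrl.camera("side");np.savez("pics/side4.npz",**c);P=pts(c);p=P[c["z_map"]>0]
for zl,zh,r in((.136,.146,.0315),(.146,.156,.0315),(.156,.166,.0315),(.202,.212,.051),(.212,.222,.051),(.222,.232,.051)):
    q=p[(np.hypot(*(p[:,:2]-b).T)<r+.008)&(p[:,2]>zl)&(p[:,2]<zh)];print(zl,len(q),circ(q[:,:2],r,b) if len(q)>5 else 0)
cv2.imwrite("pics/side4.png",cv2.resize(c["color"][140:290,240:430][...,::-1],None,fx=4,fy=4,interpolation=cv2.INTER_CUBIC))
E
```

```text
11.4 [ 0.5605 -0.1396  0.1301] yaw 116.83 tilt [-0.0003  0.0001] F [-0.2  0.2 -4.4] q [-0.45  0.3   1.68 -0.    1.16 -0.92] op 0.290 gf 62.4
pred bowl [ 0.61688314 -0.25111244]
0.136 64 (array([ 0.6168645 , -0.24828447]), np.float64(0.0007912081409326369))
0.146 80 (array([ 0.61666365, -0.24835327]), np.float64(0.0010024365679957073))
0.156 112 (array([ 0.61574561, -0.24973898]), np.float64(0.002097702587519988))
0.202 142 (array([ 0.61570313, -0.24860405]), np.float64(0.0008290749114578431))
0.212 148 (array([ 0.61577586, -0.24850825]), np.float64(0.000842372473337129))
0.222 131 (array([ 0.615229 , -0.2482438]), np.float64(0.0008905298989084209))
```

View pics/side4.png

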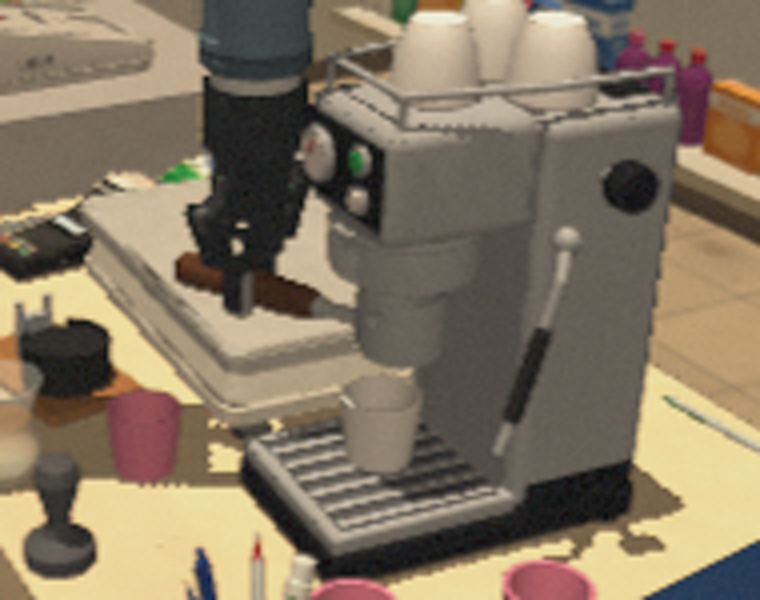

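The bowl is under the ring, coaxial to about 1 mm (ring columns 330–480, bowl 355–444 in the crop, consistent with perspective). The white cup is undisturbed. Raising.

send_rows(
  motion=[
    [0, 0, 0, 0.2, -0.4, -3, 1],
    [0, 0, 0, 0, 0, -4, 1],
    [0, 0, 0, 0, 0, -4, 1],
    [0, 0, 0, 0, 0, -3, 1],
    [0, 0, 0, 0, 0, -2, 1],
    [0, 0, 0, 0, 0, -2, 1],
    [0, 0, 0, 0, 0, -2, 1],
    [0, 0, 0, 0, 0, -2, 1],
    [0, 0, 0, 0, 0, -2, 1],
    [0, 0, 0, 0, 0, 0, 1],
  ],
)

```text
time_s: 12.45
eef_pos: [0.5603, -0.1397, 0.1546]
eef_rot: [0.0, 0.524, 0.852, 0.0]
wrist_force: [-0.2, -0.0, -3.8]
opening: 0.29
grasp_force: 62.4
```

```bash
python3 - <<'E'
from bench import ctrl
from h import *
o=ctrl.get_obs();st(o);print(o["torque"].round(2))
E
```

```text
12.45 [ 0.5603 -0.1397  0.1546] yaw 116.82 tilt [ 0.0005 -0.0002] F [-0.2 -0.  -3.8] q [-0.45  0.26  1.67  0.    1.21 -0.92] op 0.290 gf 62.4
[ 0.36  0.17 -0.04]
```

send_rows(
  motion=[
    [0, 0, 0, 0, 0, -1, 1],
    [0, 0, 0, 0, 0, -1, 1],
    [0, 0, 0, 0, 0, -1, 1],
    [0, 0, 0, 0, 0, -1, 1],
    [0, 0, 0, 0, 0, -1, 1],
    [0, 0, 0, 0, 0, -1, 1],
    [0, 0, 0, 0, 0, -1, 1],
    [0, 0, 0, 0, 0, -1, 1],
    [0, 0, 0, 0, 0, -1, 1],
    [0, 0, 0, 0, 0, -1, 1],
  ],
)

```text
time_s: 13.45
eef_pos: [0.5601, -0.1396, 0.1644]
eef_rot: [0.0, 0.524, 0.852, 0.0]
wrist_force: [-0.5, -0.2, -5.0]
opening: 0.3
grasp_force: 62.4
```

```bash
python3 - <<'E'
from bench import ctrl
from h import *
o=ctrl.get_obs();st(o);print(o["torque"].round(2))
E
```

```text
13.45 [ 0.5601 -0.1396  0.1644] yaw 116.82 tilt [0. 0.] F [-0.5 -0.2 -5. ] q [-0.45  0.25  1.66  0.    1.23 -0.92] op 0.300 gf 62.4
[ 0.28  0.11 -0.06]
```

send_rows(
  motion=[
    [0, 0, 0, 0, 0, -0.5, 1],
    [0, 0, 0, 0, 0, -0.5, 1],
    [0, 0, 0, 0, 0, -0.5, 1],
    [0, 0, 0, 0, 0, -0.5, 1],
    [0, 0, 0, 0, 0, -0.5, 1],
    [0, 0, 0, 0, 0, -0.5, 1],
    [0, 0, 0, 0, 0, -0.5, 1],
    [0, 0, 0, 0, 0, -0.4, 1],
    [0, 0, 0, 0, 0, 0, 1],
    [0, 0, 0, 0, 0, 0, 1],
  ],
)

```text
time_s: 14.45
eef_pos: [0.5601, -0.1396, 0.1682]
eef_rot: [-0.0, 0.524, 0.852, 0.0]
wrist_force: [-0.2, 0.5, -3.3]
opening: 0.295
grasp_force: 62.5
```

```bash
python3 - <<'E'
from bench import ctrl
from h import *
o=ctrl.get_obs();st(o);print(o["torque"].round(2))
E
```

```text
14.45 [ 0.5601 -0.1396  0.1682] yaw 116.82 tilt [-0.  0.] F [-0.2  0.5 -3.3] q [-0.45  0.25  1.66  0.    1.23 -0.92] op 0.295 gf 62.5
[0.28 0.11 0.1 ]
```

send_rows(
  motion=[
    [0, 0, 0, 0, 0, -0.3, 1],
    [0, 0, 0, 0, 0, -0.3, 1],
    [0, 0, 0, 0, 0, -0.3, 1],
    [0, 0, 0, 0, 0, -0.3, 1],
    [0, 0, 0, 0, 0, 0, 1],
    [0, 0, 0, 0, 0, 0, 1],
    [0, 0, 0, 0, 0, 0, 1],
    [0, 0, 0, 0, 0, 0, 1],
    [0, 0, 0, 0, 0, 0, 1],
    [0, 0, 0, 0, 0, 0, 1],
  ],
)

```text
time_s: 15.45
eef_pos: [0.56, -0.1395, 0.1692]
eef_rot: [-0.0, 0.524, 0.852, 0.0]
wrist_force: [0.3, 0.9, -5.8]
opening: 0.292
grasp_force: 62.2
```

```bash
python3 - <<'E'
from bench import ctrl
from h import *
o=ctrl.get_obs();st(o);print(o["torque"].round(2))
E
```

```text
15.45 [ 0.56   -0.1395  0.1692] yaw 116.82 tilt [-0.0003  0.0002] F [ 0.3  0.9 -5.8] q [-0.45  0.25  1.66  0.    1.24 -0.92] op 0.292 gf 62.2
[ 0.62  0.29 -0.03]
```

Light gasket contact. Turning to the right about the bowl's axis, first half.

send_rows(
  motion=[
    [0, 0, -1.2, -0.03, -2.6, 0, 1],
    [0, 0, -1.2, -0.03, -2.6, 0, 1],
    [0, 0, -1.2, -0.03, -2.6, 0, 1],
    [0, 0, -1.2, -0.03, -2.6, 0, 1],
    [0, 0, -1.2, -0.03, -2.6, 0, 1],
    [0, 0, -1.2, -0.03, -2.6, 0, 1],
    [0, 0, -1.2, -0.03, -2.6, 0, 1],
    [0, 0, -1.2, -0.03, -2.6, 0, 1],
    [0, 0, -1.2, -0.03, -2.6, 0, 1],
    [0, 0, 0, 0, 0, 0, 1],
  ],
)

```text
time_s: 16.45
eef_pos: [0.5402, -0.1522, 0.1694]
eef_rot: [0.0, 0.441, 0.898, 0.0]
wrist_force: [-0.2, -0.5, -7.8]
opening: 0.291
grasp_force: 62.1
```

```bash
python3 - <<'E'
from bench import ctrl
from h import *
o=ctrl.get_obs();st(o);print(o["torque"].round(2))
E
```

```text
16.45 [ 0.5402 -0.1522  0.1694] yaw 127.67 tilt [0.0001 0.0001] F [-0.2 -0.5 -7.8] q [-0.49  0.21  1.7   0.    1.23 -1.14] op 0.291 gf 62.1
[ 0.39  0.51 -0.09]
```

send_rows(
  motion=[
    [0, 0, -1.2, -0.03, -2.6, 0, 1],
    [0, 0, -1.2, -0.03, -2.6, 0, 1],
    [0, 0, -1.2, -0.03, -2.6, 0, 1],
    [0, 0, -1.2, -0.03, -2.6, 0, 1],
    [0, 0, -1.2, -0.03, -2.6, 0, 1],
    [0, 0, -1.2, -0.03, -2.6, 0, 1],
    [0, 0, -1.2, -0.03, -2.6, 0, 1],
    [0, 0, -1.2, -0.03, -2.6, 0, 1],
    [0, 0, -1.2, -0.03, -2.6, 0, 1],
    [0, 0, -1.2, -0.03, -2.6, 0, 1],
  ],
)

```text
time_s: 17.45
eef_pos: [0.5215, -0.1702, 0.1694]
eef_rot: [0.0, 0.344, 0.939, -0.0]
wrist_force: [0.2, -1.7, -6.9]
opening: 0.293
grasp_force: 62.1
```

```bash
python3 - <<'E'
from bench import ctrl
from h import *
o=ctrl.get_obs();st(o);print(o["torque"].round(2))
c=ctrl.camera("side");cv2.imwrite("pics/side5.png",cv2.resize(c["color"][140:290,240:430][...,::-1],None,fx=4,fy=4,interpolation=cv2.INTER_CUBIC))
E
```

```text
17.45 [ 0.5215 -0.1702  0.1694] yaw 139.72 tilt [ 0.     -0.0001] F [ 0.2 -1.7 -6.9] q [-0.53  0.19  1.73 -0.    1.22 -1.4 ] op 0.293 gf 62.1
[ 0.24  0.6  -0.23]
```

View pics/side5.png

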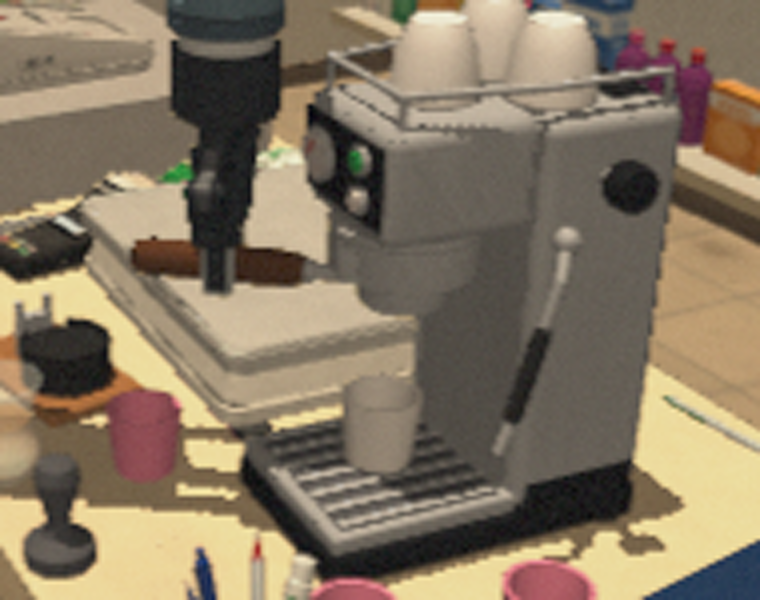

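The holder is up in the ring with its handle about 38° left at (215,260), and the cup is untouched. I'll lower it a hair and let go.

send_rows(
  motion=[
    [0, 0, 0, 0, 0, 0.4, 1],
    [0, 0, 0, 0, 0, 0.4, 1],
    [0, 0, 0, 0, 0, 0.4, 1],
    [0, 0, 0, 0, 0, 0, 1],
    [0, 0, 0, 0, 0, 0, -0.1],
    [0, 0, 0, 0, 0, 0, -0.3],
    [0, 0, 0, 0, 0, 0, -0.6],
    [0, 0, 0, 0, 0, 0, -1],
    [0, 0, 0, 0, 0, 0, -1],
    [0, 0, 0, 0, 0, 0, -1],
  ],
)

```text
time_s: 18.5
eef_pos: [0.5217, -0.1701, 0.1683]
eef_rot: [0.0, 0.345, 0.939, -0.0]
wrist_force: [0.3, -0.1, 0.2]
opening: 0.997
grasp_force: 0.0
```

```bash
cat > m.py <<'E'
from bench import ctrl
from h import *
o=ctrl.get_obs();st(o);C=np.array([.6157,-.2486])
c=ctrl.camera("top");np.savez("pics/tt.npz",**c);P=pts(c);p=P[c["z_map"]>0]
h=p[(p[:,2]>.15)&(p[:,2]<.225)];e=h[:,:2]-C;r=np.hypot(*e.T);a=np.degrees(np.arctan2(e[:,1],e[:,0]))%360;m=(r>.075)&(r<.195)&(a>125)&(a<195)
h,r,a=h[m],r[m],a[m];print("n",len(h),"z",np.percentile(h[:,2],[5,50,95]).round(3) if len(h) else 0)
for lo in np.arange(.075,.195,.02):
    k=(r>=lo)&(r<lo+.02)
    if k.sum()>3:print(round(lo,3),k.sum(),"ang",np.percentile(a[k],[5,50,95]).round(1),"z",np.median(h[k,2]).round(4))
c=ctrl.camera("side");P=pts(c);p=P[c["z_map"]>0];np.savez("pics/ss.npz",**c)
q=p[(np.hypot(*(p[:,:2]-C).T)<.04)&(p[:,2]>.12)&(p[:,2]<.195)];print("bowl zmin",np.percentile(q[:,2],[0.5,2]))
E
python3 m.py
```

```text
18.5 [ 0.5217 -0.1701  0.1683] yaw 139.63 tilt [ 0.0003 -0.0001] F [ 0.3 -0.1  0.2] q [-0.53  0.19  1.73  0.    1.22 -1.4 ] op 0.997 gf 0.0
n 195 z [0.183 0.191 0.196]
0.135 46 ang [136.3 141.3 155.4] z 0.1915
0.155 92 ang [136.5 140.9 144.9] z 0.1918
0.175 55 ang [136.8 140.6 144.2] z 0.1897
bowl zmin [0.17315705 0.17388494]
```

Released; the holder hangs with its handle at about 36° left, sagging slightly. I'll lift clear, shut the fingers and go to the left side of the handle.

send_rows(
  motion=[
    [0, 0, 0, 0, 0, -5, -1],
    [0, 0, 0, 0, 0, -10, -1],
    [0, 0, 0, 0, 0, -12, -1],
    [0, 0, 0, 0, 0, -14, -1],
    [0, 0, 0, 0, 0, -14, -1],
    [0, 0, 0, 0, 0, 0, 1],
    [0, 0, 0, 9, 12, 0, 1],
    [0, 0, 0, 9, 12, 0, 1],
    [0, 0, 0, 9, 12, 0, 1],
    [0, 0, 0, 9, 12, 0, 1],
  ],
)

```text
time_s: 19.6
eef_pos: [0.5249, -0.1081, 0.2225]
eef_rot: [-0.001, 0.345, 0.939, 0.0]
wrist_force: [0.0, -0.5, -0.5]
opening: 0.145
grasp_force: 0.0
```

send_rows(
  motion=[
    [0, 0, 0, 0, 0, 0, 1],
    [0, 0, 0, 0, 0, 0, 1],
    [0, 0, 0, 0, 0, 12, 1],
    [0, 0, 0, 0, 0, 12, 1],
    [0, 0, 0, 0, 0, 12, 1],
    [0, 0, 0, 0, 0, 10, 1],
    [0, 0, 0, 0, 0, 5, 1],
    [0, 0, 0, 0, 0, 0, 1],
    [0, 0, 0, 0, 0, 0, 1],
    [0, 0, 0, 0, 0, 0, 1],
  ],
)

```text
time_s: 20.6
eef_pos: [0.5257, -0.1104, 0.1728]
eef_rot: [0.001, 0.345, 0.939, -0.0]
wrist_force: [-0.0, 0.8, 0.5]
opening: -0.002
grasp_force: 0.0
```

```bash
python3 m.py; python3 - <<'E'
from h import *
a=np.load("pics/ss.npz")["color"][140:290,230:420];b=np.load("pics/tt.npz")["color"][60:230,270:390]
A=cv2.resize(a,(570,450),interpolation=2);cv2.imwrite("pics/c6.png",A[...,::-1])
E
```

```text
20.6 [ 0.5257 -0.1104  0.1728] yaw 139.62 tilt [ 0.0011 -0.0005] F [-0.   0.8  0.5] q [-0.43  0.16  1.76  0.    1.22 -1.29] op -0.002 gf 0.0
n 105 z [0.184 0.191 0.197]
0.075 43 ang [141.9 146.  149.6] z 0.1952
0.095 27 ang [144.2 146.4 148.3] z 0.1929
0.115 14 ang [145.2 146.1 146.9] z 0.1885
0.135 8 ang [144.8 145.3 145.7] z 0.1859
0.155 4 ang [136.4 136.7 144.1] z 0.1876
0.175 9 ang [136.4 137.2 138.1] z 0.1857
bowl zmin [0.17200323 0.17377494]
```

View pics/c6.png

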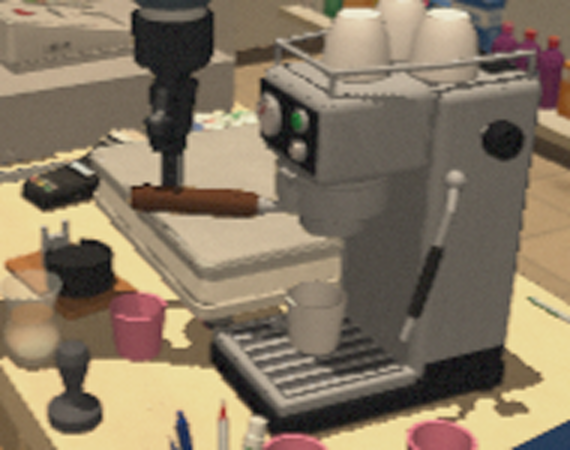

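Shut fingers stand just left of the handle at (172,165), with the handle hanging at (195,200). Pushing along the arc.

send_rows(
  motion=[
    [0, 0, 0, 0, -10, 0, 1],
    [0, 0, 0, 0, -9, 0, 1],
    [0, 0, -2, 0.8, -5.5, 0, 1],
    [0, 0, -2, 0.8, -5.5, 0, 1],
    [0, 0, -2, 0.8, -5.5, 0, 1],
    [0, 0, -2, 0.8, -5.5, 0, 1],
    [0, 0, -2, 0.8, -5.5, 0, 1],
    [0, 0, -2, 0.8, -5.5, 0, 1],
    [0, 0, -2, 0.8, -5.5, 0, 1],
    [0, 0, -2, 0.8, -5.5, 0, 1],
  ],
)

```text
time_s: 21.7
eef_pos: [0.4824, -0.1556, 0.1717]
eef_rot: [-0.001, 0.211, 0.978, 0.002]
wrist_force: [0.4, 10.0, 2.6]
opening: 0.005
grasp_force: 4.8
```

```bash
python3 m.py
```

```text
21.7 [ 0.4824 -0.1556  0.1717] yaw 155.69 tilt [-0.0013  0.0053] F [ 0.4 10.   2.6] q [-0.55  0.09  1.83  0.    1.22 -1.7 ] op 0.005 gf 4.8
n 48 z [0.182 0.189 0.193]
0.175 46 ang [152.3 155.9 158.4] z 0.1894
bowl zmin [0.17410184 0.174471  ]
```

send_rows(
  motion=[
    [0, 0, -1.8, 0.8, -5, 0, 1],
    [0, 0, -1.8, 0.8, -5, 0, 1],
    [0, 0, -1.8, 0.8, -5, 0, 1],
    [0, 0, -1.8, 0.8, -5, 0, 1],
    [0, 0, -1.8, 0.8, -5, 0, 1],
    [0, 0, -1.8, 0.8, -5, 0, 1],
    [0, 0, -1.8, 0.8, -5, 0, 1],
    [0, 0, -1.8, 0.8, -5, 0, 1],
    [0, 0, -1.8, 0.8, -5, 0, 1],
    [0, 0, -1.8, 0.8, -5, 0, 1],
  ],
)

```text
time_s: 22.8
eef_pos: [0.4604, -0.2012, 0.1713]
eef_rot: [-0.002, 0.055, 0.998, 0.003]
wrist_force: [-2.2, 10.5, 2.2]
opening: -0.0
grasp_force: 4.8
```

```bash
python3 m.py
```

```text
22.8 [ 0.4604 -0.2012  0.1713] yaw 173.69 tilt [-0.0028  0.0053] F [-2.2 10.5  2.2] q [-0.65  0.09  1.84  0.    1.22 -2.11] op -0.000 gf 4.8
n 16 z [0.18  0.187 0.224]
0.175 16 ang [154.5 172.8 175. ] z 0.1873
bowl zmin [0.17440184 0.17491461]
```

send_rows(
  motion=[
    [0, 0, -1.5, 0.7, -4.1, 0, 1],
    [0, 0, -1.5, 0.7, -4.1, 0, 1],
    [0, 0, -1.2, 0.5, -3.3, 0, 1],
    [0, 0, 0, 0, 0, 0, 1],
    [0, 0, 0, 0, 0, 0, 1],
    [0, 0, 0, 0, 10, 0, 1],
    [0, 0, 0, 5, 15, 0, 1],
    [0, 0, 0, 5, 20, 0, 1],
    [0, 0, 0, 5, 20, 0, 1],
    [0, 0, 0, 5, 20, 0, 1],
  ],
)

```text
time_s: 23.9
eef_pos: [0.4416, -0.1269, 0.1722]
eef_rot: [0.0, 0.019, 1.0, -0.0]
wrist_force: [0.2, 0.8, -0.0]
opening: -0.003
grasp_force: 0.0
```

```bash
python3 m.py; python3 - <<'E'
from h import *
for n in("tt","ss"):
    c=np.load(f"pics/{n}.npz");P=pts(c);p=P[(c["z_map"]>0)];p=p[(p[:,0]>.42)&(p[:,0]<.54)&(p[:,1]>-.30)&(p[:,1]<-.19)&(p[:,2]>.165)&(p[:,2]<.215)]
    print(n,len(p),cv2.minAreaRect((p[:,:2]*1000).astype(np.float32)),np.median(p[:,2]),np.polyfit(p[:,0],p[:,1],1),np.polyfit(p[:,0],p[:,2],1))
c=np.load("pics/ss.npz");a=cv2.resize(c["color"][140:290,230:420],(494,390),interpolation=2)
b=np.load("pics/tt.npz")["color"][90:230,280:390];b=cv2.resize(b,(306,390),interpolation=2);cv2.imwrite("pics/c7.png",np.hstack([a,b])[...,::-1])
c=np.load("pics/top.npz");P=pts(c);p=P[c["z_map"]>0]
for z0,z1 in((.04,.055),):
    s=p[(p[:,0]>.5)&(p[:,0]<.56)&(p[:,1]<-.16)&(p[:,1]>-.35)&(p[:,2]>z0)&(p[:,2]<z1)]
    e=[];
    for y in np.arange(-.31,-.19,.01):
        k=s[abs(s[:,1]-y)<.005]
        if len(k)>2:e.append((y,k[:,0].min()))
    e=np.array(e);f=np.polyfit(e[:,0],e[:,1],1);print("tray front",f,"yaw",-np.degrees(np.arctan(f[0])))
E
```

```text
23.9 [ 0.4416 -0.1269  0.1722] yaw 177.85 tilt [ 0.0002 -0.    ] F [ 0.2  0.8 -0. ] q [-0.54 -0.02  1.95  0.    1.21 -2.07] op -0.003 gf 0.0
n 460 z [0.189 0.196 0.201]
0.075 86 ang [170.3 177.2 185.9] z 0.1966
0.095 88 ang [171.4 177.3 184.4] z 0.1973
0.115 87 ang [171.4 177.5 182.4] z 0.1961
0.135 57 ang [175.9 178.7 181.8] z 0.1964
0.155 72 ang [174.2 177.6 181.6] z 0.1958
0.175 70 ang [173.5 176.8 180.4] z 0.1941
bowl zmin [0.1738922  0.17473276]
tt 458 ((482.76300048828125, -242.827880859375), (27.87929916381836, 114.7967300415039), 86.84893035888672) 0.1959930543781514 [-0.04947302 -0.21908234] [0.02598092 0.18307382]
ss 440 ((482.0806884765625, -245.8284454345703), (25.302804946899414, 115.61333465576172), 83.46844482421875) 0.1918180205606001 [-0.08217563 -0.2100553 ] [0.04126939 0.17088079]
tray front [0.0504055  0.54449279] yaw -2.8855800939050207
```

View pics/c7.png

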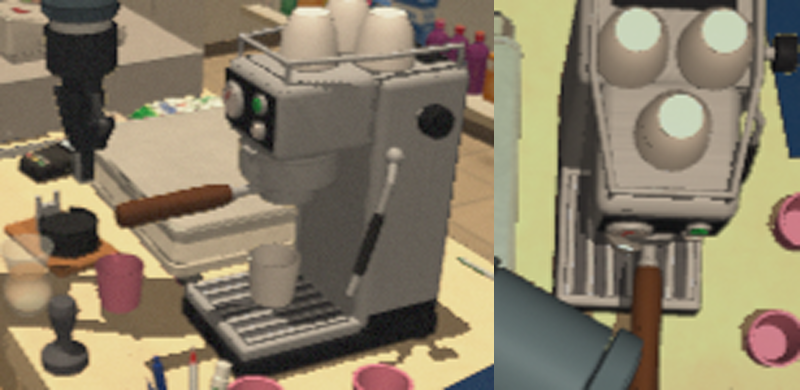

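The handle points straight out: its measured direction of -2.8° matches the machine's yaw of -2.9°. The cup, tamper and glass stand where they were, and the arm is clear.

```bash
python3 -c "
from bench import ctrl
print(ctrl.hand_in())"
```

```text
the job is handed in; nothing more can be done
None
```

I handed the job in at about 24 s. The holder was lifted into the group, hung by its lugs, released, and then pushed without gripping until the handle pointed straight out from the front. The cup, tamper and glass look undisturbed in the last pictures, and the arm was clear; the hand-in returned no verdict.

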